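# Stopper and cap two infusion bottles for crimping

## Task

Close the two open bottles ready for crimping: seat the black stopper fully in the neck of the large green glass bottle and the light grey stopper in that of the small amber one, then put the blue-topped aluminium cap over the black stopper and the red-topped cap over the grey one, each down square on its stopper. Leave both bottles standing upright where they are, and do not shift the finished bottle, the jar or the crimper.

Things in the scene. Friction and masses are not known exactly. Their poses are not given: they have to be found in the camera images.
- green_bottle: Round bottle with a narrow neck, standing: large, green glass, open, 66 mm diameter, 136 mm high (its rim is 136 mm above the origin), about 0.4 kg. Neck: a bead 31 mm across and 10 mm high at the top, under it 27.6 mm; straight bore 23 mm wide, open 24 mm down from the rim. Origin: centre of its underside, z up along its axis. Takes the black stopper and the blue cap.
- amber_bottle: Round bottle with a narrow neck, standing: small, brown amber glass, open, 49 mm diameter, 104 mm high (its rim is 104 mm above the origin), about 0.22 kg. Neck: a bead 31 mm across and 10 mm high at the top, under it 27.6 mm; straight bore 23 mm wide, open 24 mm down from the rim. Origin: centre of its underside, z up along its axis. Takes the light grey stopper and the red cap.
- black_stopper: Rubber stopper, 20 mm high, 12 g, standing plug down: plug 13 mm long, 16 mm across at the foot, 19.6 mm at its top; above it a flange 32 mm across, 7 mm thick (13 to 20 mm up), to grip by its rim. Seated, the flange lies on the bottle's rim, the foot 13 mm below the rim, the top 7 mm above. Origin: centre of the plug's foot, z up. Black.
- grey_stopper: Rubber stopper, 20 mm high, 12 g, standing plug down: plug 13 mm long, 16 mm across at the foot, 19.6 mm at its top; above it a flange 32 mm across, 7 mm thick (13 to 20 mm up), to grip by its rim. Seated, the flange lies on the bottle's rim, the foot 13 mm below the rim, the top 7 mm above. Origin: centre of the plug's foot, z up. Light grey.
- blue_cap: Crimp cap lying open side down: aluminium skirt 38 mm outside, 35.5 mm inside diameter, 11 mm deep inside, a 1.2 mm top plate and on it a plastic disc 35 mm across; 15 mm high, 12 g. Seated, its top plate rests on the seated stopper and its lower edge lies 4 mm below the bottle's rim. Origin: centre of the open lower edge, z up. Its disc is blue.
- red_cap: Crimp cap lying open side down: aluminium skirt 38 mm outside, 35.5 mm inside diameter, 11 mm deep inside, a 1.2 mm top plate and on it a plastic disc 35 mm across; 15 mm high, 12 g. Seated, its top plate rests on the seated stopper and its lower edge lies 4 mm below the bottle's rim. Origin: centre of the open lower edge, z up. Its disc is red.
- finished_bottle: A bystander: small clear glass bottle with a paper label, already closed with a plain silver cap; 49 mm diameter, 108 mm high, loose. Origin: centre of its underside.
- jar: A bystander: white plastic jar with a yellow lid, 62 mm diameter, 62 mm high, loose. Origin: centre of its underside.
- crimper: A bystander: hand crimping pliers lying at the left side of the work area, steel bell-shaped jaw 42 mm across at its +x end, two blue handles to -x, 225 mm long, 42 mm high, loose. Origin: on the table under about the middle of its length.
Things that resemble listed ones, but are neither listed nor needed, are in the scene too. What is shaped like the red_cap but yellow is not meant.

How it is judged:
At the end, for the whole second after the job is handed in: Black stopper then blue cap on the green bottle, grey stopper then red cap on the amber one: each within 5 mm of its bottle's axis, 3 mm of its seated height, 0.12 rad of level, released, at rest. Both bottles upright (0.05 rad), within 40 mm of where they began (horizontal distance between each of black_stopper, blue_cap and green_bottle below 0.005 m and z of black_stopper in the frame of green_bottle between 0.12 and 0.126 m and angle between each of black_stopper, blue_cap, grey_stopper, red_cap's own z axis and vertical below 0.12 rad and linear speed of each of black_stopper, blue_cap, green_bottle, grey_stopper, red_cap, amber_bottle below 0.02 m/s and z of blue_cap in the frame of green_bottle between 0.129 and 0.135 m and angle between each of green_bottle, amber_bottle's own z axis and vertical below 0.05 rad and distance of each of green_bottle, amber_bottle from where it was at the start of the episode below 0.04 m and horizontal distance between each of grey_stopper, red_cap and amber_bottle below 0.005 m and z of grey_stopper in the frame of amber_bottle between 0.088 and 0.094 m and z of red_cap in the frame of amber_bottle between 0.097 and 0.103 m); the robot touches nothing.
It fails at once if the finished bottle is shifted by more than 30 mm or tipped (distance of finished_bottle from where it was at the start of the episode above 0.03 m or angle between finished_bottle's own z axis and vertical above 0.3 rad).
It fails at once if the jar is shifted by more than 30 mm or tipped (distance of jar from where it was at the start of the episode above 0.03 m or angle between jar's own z axis and vertical above 0.3 rad).
It fails at once if the crimper is shifted by more than 30 mm or tipped (distance of crimper from where it was at the start of the episode above 0.03 m or angle between crimper's own z axis and vertical above 0.3 rad).
It fails at once if an open bottle is knocked over (angle between green_bottle's own z axis and vertical above 0.4 rad).
It fails at once if an open bottle is knocked over (angle between amber_bottle's own z axis and vertical above 0.4 rad).
It also fails if it takes over 104 s, if anything falls off the work surface, if the arm or the gripper's body presses on something with over 40 N, if the wrist force passes 120 N, or if a joint passes its speed limit or range.

## Robot

A 7-joint arm with a two-finger parallel gripper is mounted at the origin on the work surface. World frame = base frame: x ahead of the robot, y to its left, z up, the work surface at z = 0. Lengths are in m, angles in rad, forces in N, time in s.
With the tool pointing down it reaches from about 0.4 to 0.925 m from the base axis. Payload 4.1 kg.
Tool frame: the origin (TCP) lies at the very end of the fingers, on their centre line; the grasp point (between the pads) lies 19 mm behind it; z points along the fingers, y is the line along which they close (so a half turn about z gives the same grasp; the last joint's range is limited). The gripper opens to 85 mm and grips with 20 to 120 N. Pads are 22 mm wide; open, the fingers measure 114 mm over their backs; the gripper's body (76 mm by 85 mm) begins 54 mm behind the grasp point. The pads swing forward as they close: fully open they stand 13 mm farther back than shut.
Start: joints at [1.133, 0.398, 0.045, 1.537, -0.019, 1.207, -0.051], TCP at [0.216, -0.613, 0.231] pointing down, gripper open.
Joint ranges: [-2.82, 2.82], [-0.49, 2.23], [-1.37, 1.46], [0, 2.46], [-1.36, 4.5], [0.23, 2], [-2.94, 2.94]. Speed limits (rad/s): [2.57, 2.57, 3.14, 3.14, 3.14, 3.14, 3.14].

## Interface

Orientations are given as a unit quaternion [x, y, z, w].
In Python, from plant import bot gives the robot as it stands. The module is installed in compiled form; this text tells all that it offers.
- The arm moves only by the shell command python3 -m jog 'ROWS' [FORCE]. ROWS is a JSON object of lists of equal length, an entry for each row: "slide": the shift along the world's x, y, z in mm, a list of three; "roll": the turn about the world's z in degrees; "gripper": the opening, from 0 (shut) to 1 (fully open). In form: {"slide": [[x, y, z], ...], "roll": [roll, ...], "gripper": [gripper, ...]}. A call has 1 to 8 rows; each row is the pose to reach, as a shift and turn from the pose commanded when the call began; what a row does not reach only later rows make up. A row lasts 1/12 s, in which the tool goes at most 41.7 mm and 7.16 degrees, less where a joint would pass 70% of its speed; a pose out of reach is approached as far as the arm can. A call with a gripper value outside its range is refused whole. The fingers move at their own pace and stop on an object; FORCE is the grip in N (left out, the last holds). Time passes only in rows, so rows that repeat a pose let the fingers close. It gives the time, the measured TCP pose, the force, the opening and the grip force at its end, in the units of the state.
- bot.observe(): the state, without advancing time (a new reading comes with each control period).
- bot.capture(name): name is "scene" or "top" or "wrist"; returns a dict with "pixels" (480x640x3 uint8, red, green, blue), "K" (3x3 intrinsics, pixels), "extrinsics" (4x4, takes a point from camera to world coordinates). Camera axes: x right, y down, z forward; pixel columns grow to the right and rows downward; lengths in m; the calibration is good to about 2 mm. A picture is of the moment at which its call begins. There is no depth.
- bot.sign_off(): hands the job in; it is judged then, once.
The state is a dict: "clock": time; "joint_pos": joint angles; "qvel": joint speeds; "joint_torque": joint torques, N m; "ee_pos": TCP position; "tool_rot": TCP orientation; "force": force on the tool from outside, world axes, zero at the start; "moment": the same for the moment, N m; "finger_gap": opening from 0.0 (shut) to 1.0 (fully open); "gripper_force": force on a finger pad.
Only numpy, scipy, OpenCV 4.12 (cv2) and the standard library are available. Lean on these libraries where they do the work, as an engineer would, in place of code of your own. Each camera call takes 0.05 s, during which the arm holds its last target. There are 200 camera calls.

## Working session

There is one attempt and no reset: what is moved stays moved. The work goes in short steps, Python scripts to look and compute and a shell command to move; the robot and the scene stay as the last step left them, time stands still between calls to the robot, and variables do not carry over. Pictures are saved under pics/ and viewed, at most 15 in all, crops included, and the job is handed in when it is done.

```bash
mkdir -p pics; cat > h.py <<'E'
import numpy as np, cv2, json
from plant import bot
def snap(cam,tag):
    c=bot.capture(cam); im=cv2.cvtColor(np.array(c["pixels"]),cv2.COLOR_RGB2BGR)
    cv2.imwrite(f"pics/{tag}.png",im); np.savez(f"pics/{tag}.npz",K=c["K"],T=c["extrinsics"]); return im
def ray(tag,uv):
    d=np.load(f"pics/{tag}.npz"); T=d["T"]; r=T[:3,:3]@np.linalg.inv(d["K"])@np.array([uv[0],uv[1],1.]); return T[:3,3],r/np.linalg.norm(r)
def atz(tag,uv,z):
    o,r=ray(tag,uv); return o+r*(z-o[2])/r[2]
def tri(*obs):
    A=0;b=0
    for t,uv in obs:
        o,r=ray(t,uv); P=np.eye(3)-np.outer(r,r); A=A+P; b=b+P@o
    x=np.linalg.solve(A,b); return x,[round(1e3*float(np.linalg.norm((np.eye(3)-np.outer(ray(t,u)[1],ray(t,u)[1]))@(x-ray(t,u)[0]))),1) for t,u in obs]
def proj(tag,p):
    d=np.load(f"pics/{tag}.npz"); q=d["K"]@(np.linalg.inv(d["T"])@np.append(p,1))[:3]; return q[:2]/q[2]
def crop(tag,x0,y0,w,h,k,out):
    im=cv2.imread(f"pics/{tag}.png")[y0:y0+h,x0:x0+w]; cv2.imwrite(f"pics/{out}.png",cv2.resize(im,None,fx=k,fy=k,interpolation=cv2.INTER_CUBIC))
E
python3 - <<'E'
from h import *
for c in("top","scene","wrist"): snap(c,c+"0")
s=bot.observe(); print({k:np.round(v,3) for k,v in s.items()})
for c in("top0","scene0","wrist0"):
    d=np.load(f"pics/{c}.npz"); print(c,d["K"][0],np.round(d["T"],3).tolist())
E
```

```text
{'clock': np.float64(0.15), 'joint_pos': array([ 1.133,  0.399,  0.045,  1.538, -0.019,  1.207, -0.051]), 'qvel': array([ 0.   , -0.005, -0.001, -0.005, -0.001,  0.001,  0.001]), 'joint_torque': array([ 2.0000e-03, -4.7556e+01,  1.3670e+00, -2.5451e+01,  1.2000e-02,
        6.0000e-03,  0.0000e+00]), 'ee_pos': array([ 0.216, -0.613,  0.231]), 'tool_rot': array([ 0.986,  0.169, -0.   , -0.001]), 'force': array([ 0.41 , -0.199,  0.534]), 'moment': array([-0.013, -0.006, -0.008]), 'gripper_force': np.float64(0.0), 'finger_gap': np.float64(0.996)}
top0 [449.35679469   0.         321.62361882] [[0.019, -0.978, 0.209, 0.305], [-1.0, -0.017, 0.01, 0.086], [-0.006, -0.209, -0.978, 0.954], [0.0, 0.0, 0.0, 1.0]]
scene0 [579.23288323   0.         321.34894255] [[0.062, 0.765, -0.642, 1.387], [0.998, -0.054, 0.031, 0.034], [-0.011, -0.642, -0.766, 1.089], [0.0, 0.0, 0.0, 1.0]]
wrist0 [405.29661677   0.         321.78438761] [[0.332, -0.901, -0.278, 0.287], [-0.943, -0.319, -0.095, -0.588], [-0.003, 0.294, -0.956, 0.374], [0.0, 0.0, 0.0, 1.0]]
```

View pics/top0.png

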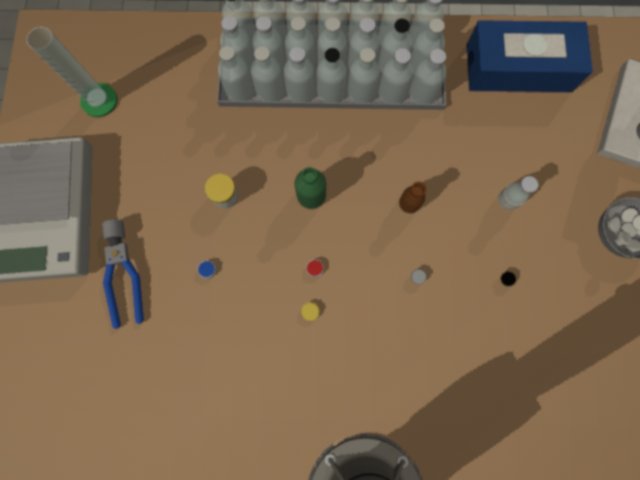

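View pics/scene0.png

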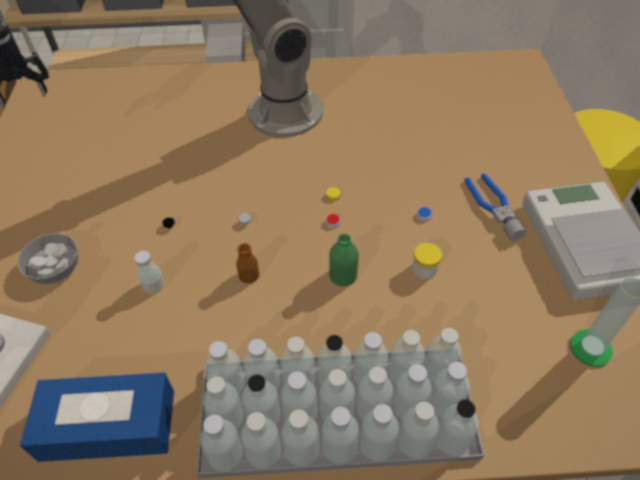

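Top view: blue cap (206,269), red cap (314,268), black stopper (508,279), grey stopper (419,276), green bottle (311,188), amber bottle (412,198), finished bottle (519,192), jar (220,188), crimper (115,270).

Possible confusions:
- **Red or blue cap:** the yellow cap (310,312), excluded by colour, and the yellow jar lid (220,188).
- **Stoppers:** the black and white tops in the crate (332,55), (402,26), and the white pieces in the bowl (630,225).

Next I'll check these choices in close crops.

```bash
python3 - <<'E'
from h import *
# composite: 4x enlargements, top row from top cam, bottom row from scene cam
def tile(tag,u,v,k=4,w=50,h=60):
    im=cv2.imread(f"pics/{tag}.png")[v-h//2:v+h//2,u-w//2:u+w//2]; return cv2.resize(im,None,fx=k/2*1.3,fy=k/2*1.3*1,interpolation=cv2.INTER_CUBIC)
T=[(206,269),(314,268),(419,276),(508,279),(311,188),(412,198)]
S=[(424,214),(333,221),(244,219),(168,223),(344,258),(247,262)]
a=np.hstack([tile("top0",*p) for p in T]);b=np.hstack([tile("scene0",*p) for p in S])
cv2.imwrite("pics/c1.png",np.vstack([a,b])); print(a.shape)
E
```

```text
(156, 780, 3)
```

View pics/c1.png

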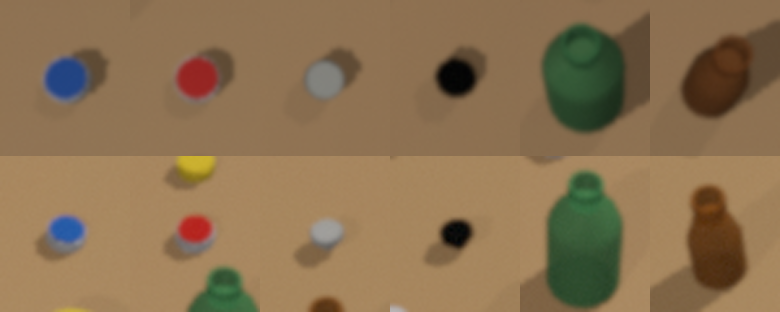

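Top row: the caps have blue and red discs over aluminium skirts. The grey piece at (324,79) and the black one at (456,76) are stoppers. The bottle mouths are at (583,47) and (735,51). The bottom row shows the same six pieces from the scene camera, so the choices hold.

```bash
python3 - <<'E'
from h import *
O=dict(blue=((206.4,269),(424.8,211.7)),red=((314.8,267.6),(333,219)),grey=((418.6,276.4),(244.4,217.5)),black=((508.4,278.2),(168.4,222.2)),green=((310.2,176.1),(344.4,239.4)),amber=((419.7,187.6),(244.3,247.8)),yellow=((310,312),(333,193)),jarlid=((220,187),(428,255)),fin=((530,184),(143,258)),crjaw=((113,228),(514,228)))
for k,(a,b) in O.items():
    x,r=tri(("top0",a),("scene0",b)); print(k,np.round(x*1e3),r)
E
```

```text
blue [436. 339.  11.] [1.0, 1.0]
red [443. 109.  11.] [0.7, 0.7]
grey [ 428. -110.   16.] [0.3, 0.3]
black [ 428. -297.   14.] [0.8, 0.8]
green [605. 120. 127.] [1.6, 1.6]
amber [593. -97. 103.] [1.4, 1.4]
yellow [350. 116.   6.] [0.1, 0.1]
jarlid [604. 311.  54.] [0.7, 0.7]
fin [ 605. -315.  102.] [2.1, 2.1]
crjaw [518. 538.  28.] [0.1, 0.1]
```

```bash
python3 -m jog '{"slide":[[35,40,0],[70,80,0],[100,120,0],[120,160,0],[140,200,0],[160,240,0],[180,280,-20],[200,316,-40]],"roll":[-7,-14,-19.5,-19.5,-19.5,-19.5,-19.5,-19.5],"gripper":[1,1,1,1,1,1,1,1]}'; python3 -m jog '{"slide":[[12,0,-40],[12,0,-40],[12,0,-40],[12,0,-40],[12,0,-40],[12,0,-40]],"roll":[0,0,0,0,0,0],"gripper":[1,1,1,1,1,1]}'; python3 - <<'E'
from h import *
snap("wrist","w1"); s=bot.observe(); print(s["clock"],s["ee_pos"],s["tool_rot"])
E
```

```text
clock: 0.82
ee_pos: [0.3958, -0.3363, 0.2088]
tool_rot: [1.0, -0.001, 0.001, 0.001]
force: [0.7, -0.6, -0.3]
finger_gap: 1.0
gripper_force: 0.0
clock: 1.32
ee_pos: [0.4062, -0.3398, 0.1695]
tool_rot: [1.0, -0.002, 0.001, 0.001]
force: [0.5, 0.4, 0.5]
finger_gap: 1.003
gripper_force: 0.0
1.3667 [ 0.40624935 -0.33955688  0.16928862] [ 9.99997060e-01 -1.99249974e-03  9.68336377e-04  9.85949462e-04]
```

View pics/w1.png

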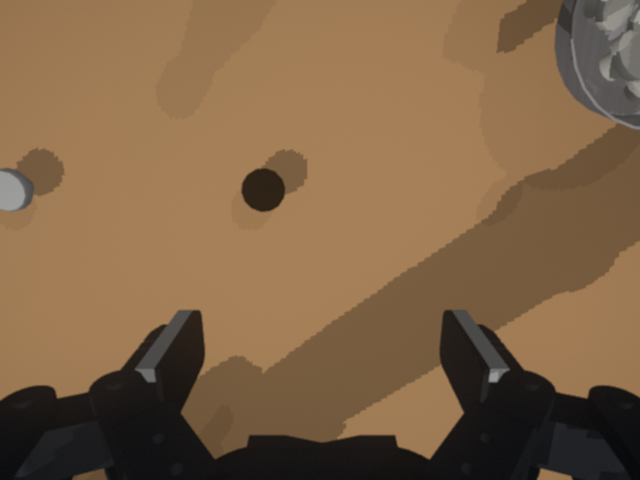

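The wrist view shows the black stopper's top at about (263,190), the grey stopper at the left edge (8,190) and the finger pads at about (195,335) and (450,335). I'll measure by blob.

```bash
cat >> h.py <<'E'
def blob(tag,near,col,rad=60):
    hsv=cv2.cvtColor(cv2.imread(f"pics/{tag}.png"),cv2.COLOR_BGR2HSV); H,S,V=cv2.split(hsv)
    m={"black":V<60,"grey":(S<70)&(V>70),"blue":(H>100)&(H<130)&(S>110),"red":((H<6)|(H>174))&(S>150),"green":(H>55)&(H<90)&(S>60)}[col].astype(np.uint8)
    z=np.zeros_like(m); cv2.circle(z,tuple(int(a) for a in near),rad,1,-1); m&=z
    c=max(cv2.findContours(m,cv2.RETR_EXTERNAL,cv2.CHAIN_APPROX_NONE)[0],key=cv2.contourArea)
    e=cv2.fitEllipse(cv2.convexHull(c)); return np.array(e[0]),np.round(e[1],1)
E
python3 - <<'E'
from h import *
c,a=blob("w1",(263,190),"black",40); print(c,a)
ct,at=blob("top0",(508,279),"black",20); print(ct,at)
print(tri(("w1",c),("top0",ct),("scene0",(168.4,222.2))),tri(("w1",c),("top0",ct)), atz("w1",c,.018))
d=np.load("pics/w1.npz"); print(np.round(d["T"],4).tolist())
E
```

```text
[262.92807007 189.44662476] [41.  41.4]
[508.10803223 278.19036865] [14.1 14.3]
(array([ 0.42799683, -0.29680602,  0.01448426]), [0.4, 0.7, 0.3]) (array([ 0.42798855, -0.29690015,  0.01508465]), [0.5, 0.5]) [ 0.42897626 -0.2970732   0.018     ]
[[-0.0043, -0.9565, -0.2918, 0.481], [-1.0, 0.0045, -0.0001, -0.3401], [0.0014, 0.2918, -0.9565, 0.3134], [0.0, 0.0, 0.0, 1.0]]
```

```bash
python3 -m jog '{"slide":[[22,42,-20],[22,42,-60],[22,42,-100],[22,42,-120],[22,42,-120],[22,42,-120]],"roll":[0,0,0,0,0,0],"gripper":[0.7,0.7,0.7,0.7,0.7,0.7]}'; python3 - <<'E'
from h import *
snap("wrist","w2"); s=bot.observe(); print(s["clock"],s["ee_pos"],s["tool_rot"])
c,a=blob("w2",proj("w2",[.4285,-.297,.018]),"black",60); print(c,a,atz("w2",c,.018))
print(tri(("w1",(262.93,189.45)),("w2",c)))
E
```

```text
clock: 1.87
ee_pos: [0.4279, -0.2964, 0.0478]
tool_rot: [1.0, -0.001, -0.001, -0.0]
force: [0.7, 0.4, 0.0]
finger_gap: 0.698
gripper_force: 0.0
1.9167 [ 0.42922725 -0.29713948  0.04922829] [ 9.99998385e-01 -1.32638483e-03  9.65271204e-04  7.33529267e-04]
[322.98287964 280.81066895] [65.  66.3] [ 0.4292559  -0.29707548  0.018     ]
(array([ 0.42886751, -0.29701707,  0.01718452]), [0.1, 0.1])
```

```bash
python3 -m jog '{"slide":[[0,0,-25],[0,0,-43],[0,0,-43],[0,0,-43],[0,0,-43],[0,0,-43],[0,0,-43],[0,0,-43]],"roll":[0,0,0,0,0,0,0,0],"gripper":[0.6,0.5,0.5,0.3,0.2,0.2,0.2,0.2]}' 25; python3 -m jog '{"slide":[[0,0,0],[0,0,0],[0,0,20],[0,0,60],[0,0,100],[0,0,140],[0,0,180],[0,0,180]],"roll":[0,0,0,0,0,0,0,0],"gripper":[0.2,0.2,0.2,0.2,0.2,0.2,0.2,0.2]}'
```

```text
clock: 2.58
ee_pos: [0.4297, -0.2968, 0.0065]
tool_rot: [1.0, -0.001, 0.001, 0.001]
force: [-0.7, -0.6, 6.9]
finger_gap: 0.352
gripper_force: 25.2
clock: 3.25
ee_pos: [0.4332, -0.2988, 0.1937]
tool_rot: [1.0, -0.001, 0.007, 0.004]
force: [0.7, -1.1, 0.3]
finger_gap: 0.351
gripper_force: 25.0
```

```bash
python3 -m jog '{"slide":[[0,20,40],[30,50,75],[60,90,95],[75,130,95],[90,170,95],[105,210,95],[120,250,95],[135,290,95]],"roll":[0,0,0,0,0,0,0,0],"gripper":[0.2,0.2,0.2,0.2,0.2,0.2,0.2,0.2]}'; python3 -m jog '{"slide":[[0,40,0],[0,80,0],[0,120,0],[0,140,0],[0,140,0],[0,140,0],[0,140,0],[0,140,0]],"roll":[0,0,0,0,0,0,0,0],"gripper":[0.2,0.2,0.2,0.2,0.2,0.2,0.2,0.2]}';  python3 - <<'E'
from h import *
snap("wrist","w3"); s=bot.observe(); print(s["clock"],s["ee_pos"],s["tool_rot"])
print(proj("w3",[.605,.12,.136]))
E
```

```text
clock: 3.92
ee_pos: [0.5532, -0.0318, 0.2801]
tool_rot: [1.0, -0.001, 0.001, 0.0]
force: [0.9, 0.8, -0.2]
finger_gap: 0.349
gripper_force: 25.0
clock: 4.58
ee_pos: [0.5531, 0.1042, 0.2796]
tool_rot: [1.0, -0.002, -0.0, 0.001]
force: [0.9, 0.1, 0.2]
finger_gap: 0.353
gripper_force: 25.0
4.6333 [0.5530987  0.10425791 0.27959793] [ 9.99997149e-01 -2.34184843e-03 -2.60946592e-05  4.65655868e-04]
[298.34504265 149.15290949]
```

View pics/w3.png

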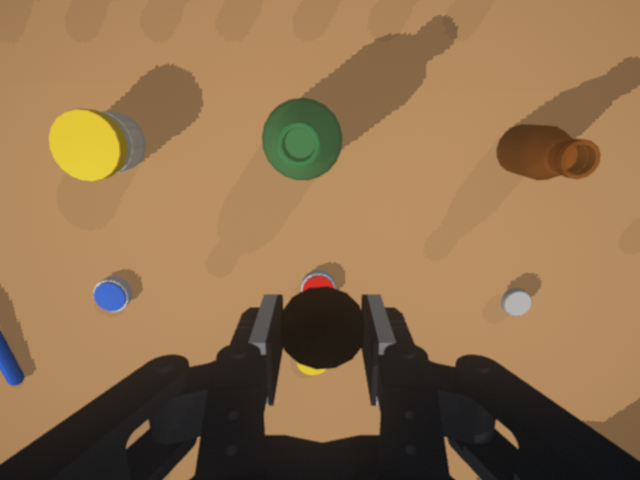

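The black stopper is held level at (321,328). The green mouth is at about (298,143) and the amber mouth at about (576,158). I'll enlarge both mouths to read them closer.

```bash
python3 - <<'E'
from h import *
crop("w3",260,105,76,76,5,"a"); crop("w3",538,120,76,76,5,"b")
cv2.imwrite("pics/c2.png",np.hstack([cv2.imread("pics/a.png"),cv2.imread("pics/b.png")]))
E
```

```text
(no output)
```

View pics/c2.png

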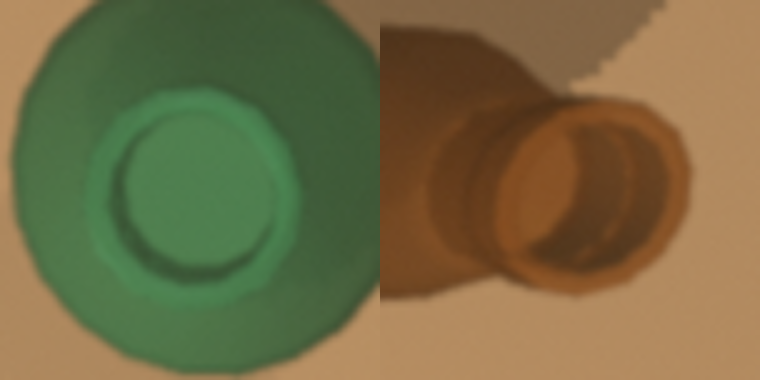

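```bash
python3 - <<'E'
from h import *
g=(298.3,144.0);a=(577.8,158.6)
for n,p,t,sc,z in(("green",g,(310.2,176.1),(344.4,239.4),.136),("amber",a,(419.7,187.6),(244.3,247.8),.104)):
    print(n,tri(("w3",p),("top0",t)),tri(("w3",p),("top0",t),("scene0",sc)),atz("w3",p,z))
b=[("red",(317,285)),("blue",(111,296)),("grey",(517,302))]
for n,p in b[1:]:
    c,s=blob("w3",p,n,35); print(n,c,s,atz("w3",c,.015 if n!="grey" else .02))
c,s=blob("w3",(321,328),"black",42); print("held",c,s); 
T=np.load("pics/w3.npz")["T"]; print(atz("w3",c,.2796+.014))
E
```

```text
green (array([0.60740503, 0.11960053, 0.12076122]), [1.2, 1.2]) (array([0.60623842, 0.11994229, 0.12732009]), [1.7, 2.2, 1.5]) [0.60849269 0.11995578 0.136     ]
amber (array([ 0.59415434, -0.09891652,  0.09916787]), [0.8, 0.8]) (array([ 0.59359539, -0.09696456,  0.1025648 ]), [0.8, 1.8, 1.2]) [ 0.5942245  -0.09521999  0.104     ]
blue [109.46882629 296.29196167] [26.7 31.5] [0.4373827  0.33840984 0.015     ]
grey [516.05480957 301.68899536] [27.3 30.4] [ 0.43115744 -0.10796111  0.02      ]
held [321.33685303 327.61846924] [80.2 84.3]
[0.55490059 0.10416544 0.2936    ]
```

```bash
python3 -m jog '{"slide":[[15,8,-30],[27,16,-60],[27,16,-80],[27,16,-80],[27,16,-80]],"roll":[0,0,0,0,0],"gripper":[0.2,0.2,0.2,0.2,0.2]}';  python3 - <<'E'
from h import *
snap("wrist","w4"); s=bot.observe(); print(s["clock"],s["ee_pos"],s["tool_rot"])
u,v=proj("w4",[.6085,.12,.136]).astype(int); print(u,v); crop("w4",u-60,v-60,120,120,5,"c3")
E
```

```text
clock: 5.05
ee_pos: [0.5794, 0.1208, 0.1989]
tool_rot: [1.0, -0.002, -0.001, 0.001]
force: [0.3, -0.6, 0.2]
finger_gap: 0.349
gripper_force: 25.0
5.1 [0.58035412 0.12126635 0.20047566] [ 9.99998636e-01 -1.60724071e-03  3.43793605e-04  1.60413347e-04]
322 206
```

View pics/c3.png

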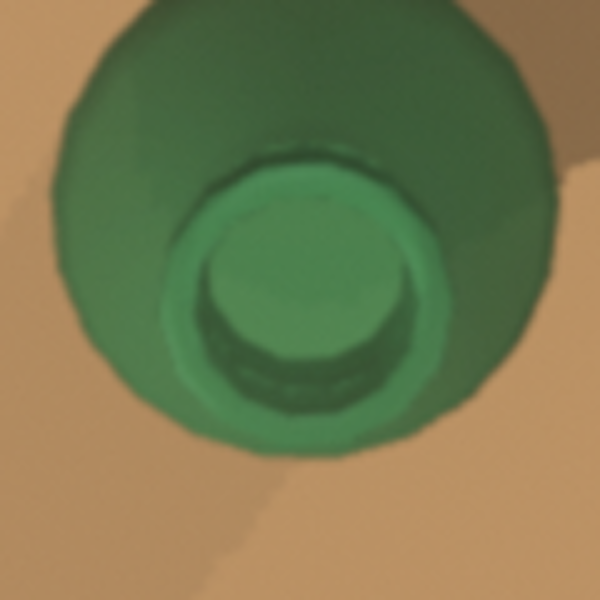

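The green rim in the crop has its outer edge at x 163–450, y 163–455, centred at about (306,307). That is pixel (322.8,207.0) in w4.

```bash
python3 - <<'E'
from h import *
print(tri(("w3",(298.3,144.0)),("w4",(322.8,207.0))),atz("w4",(322.8,207.),.136))
c,s=blob("w4",(321,328),"black",44);print(c,atz("w4",c,.2005+.014))
E
```

```text
(array([0.60862166, 0.11989926, 0.1382785 ]), [0.1, 0.1]) [0.60807782 0.11996655 0.136     ]
[321.16986084 327.71380615] [0.58208848 0.12081999 0.2145    ]
```

```bash
python3 -m jog '{"slide":[[15,-1,-5],[28,-1,-15],[28,-1,-35],[28,-1,-50],[28,-1,-50],[28,-1,-50],[28,-1,-50]],"roll":[0,0,0,0,0,0,0],"gripper":[0.2,0.2,0.2,0.2,0.2,0.2,0.2]}'; python3 -m jog '{"slide":[[0,-0.5,-5],[0,-0.5,-10],[0,-0.5,-14],[0,-0.5,-17],[0,-0.5,-19],[0,-0.5,-19],[0,-0.5,-19]],"roll":[0,0,0,0,0,0,0],"gripper":[0.2,0.2,0.2,0.2,0.2,0.2,0.2]}'
```

```text
clock: 5.68
ee_pos: [0.6092, 0.1214, 0.152]
tool_rot: [1.0, -0.001, 0.002, -0.0]
force: [0.2, 1.1, 0.1]
finger_gap: 0.357
gripper_force: 25.0
clock: 6.27
ee_pos: [0.6077, 0.1206, 0.1303]
tool_rot: [1.0, -0.001, -0.0, 0.0]
force: [0.4, -0.3, 0.0]
finger_gap: 0.352
gripper_force: 25.3
```

```bash
python3 -m jog '{"slide":[[0,0,-1],[0,0,-2],[0,0,-3],[0,0,-3]],"roll":[0,0,0,0],"gripper":[0.2,0.2,0.2,0.2]}'
```

```text
clock: 6.6
ee_pos: [0.6088, 0.1208, 0.1297]
tool_rot: [1.0, -0.001, 0.001, 0.0]
force: [-1.6, -1.6, 8.7]
finger_gap: 0.355
gripper_force: 26.1
```

```bash
python3 -m jog '{"slide":[[0,0,1],[0,0,1],[0,0,1],[0,0,1],[0,0,20],[0,0,60],[-20,0,80],[-29,0,80]],"roll":[0,0,0,0,0,0,0,0],"gripper":[0.45,0.6,0.7,0.8,0.8,0.8,0.8,0.8]}'; python3 -m jog '{"slide":[[0,0,0],[0,0,0]],"roll":[0,0],"gripper":[0.8,0.8]}'; python3 - <<'E'
from h import *
snap("wrist","w5"); s=bot.observe(); print(s["clock"],s["ee_pos"],s["tool_rot"])
u,v=proj("w5",[.6085,.12,.143]); c,a=blob("w5",(u,v),"black",60); print(u,v,c,a,atz("w5",c,.141))
crop("w5",int(u)-60,int(v)-60,120,120,4,"c4")
E
```

```text
clock: 7.27
ee_pos: [0.5807, 0.1224, 0.2127]
tool_rot: [1.0, -0.001, 0.004, -0.001]
force: [0.4, 0.5, -0.4]
finger_gap: 0.801
gripper_force: 0.0
clock: 7.43
ee_pos: [0.5783, 0.1207, 0.207]
tool_rot: [1.0, -0.001, -0.0, 0.0]
force: [0.6, 0.0, -0.9]
finger_gap: 0.8
gripper_force: 0.0
7.4833 [0.57838713 0.1204098  0.20642718] [ 9.99999302e-01 -7.18825113e-04 -8.49426945e-04  3.96669132e-04]
322.64945231793405 203.83365271040154 [322.25942993 203.50718689] [59.2 59.8] [0.60824289 0.12020197 0.141     ]
```

View pics/c4.png

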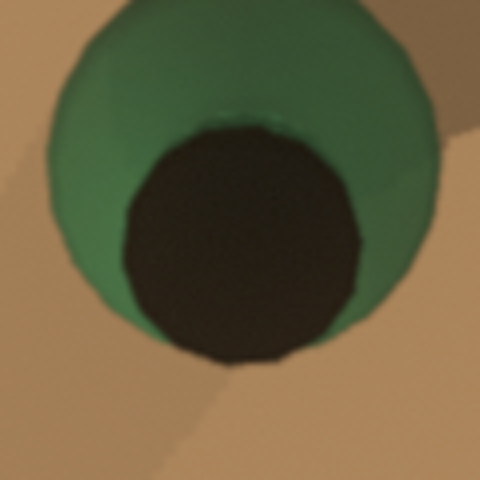

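Black stopper seated level, centred at (608.2,120.2). Next, the blue cap.

```bash
python3 -m jog '{"slide":[[-25,30,5],[-50,60,5],[-75,90,5],[-100,120,0],[-125,150,0],[-150,180,-20],[-169,218,-50],[-169,218,-80]],"roll":[0,0,0,0,0,0,0,0],"gripper":[0.8,0.8,0.8,0.8,0.8,0.8,0.8,0.8]}'; python3 -m jog '{"slide":[[0,0,-20],[0,0,-40],[0,0,-40],[0,0,-40]],"roll":[0,0,0,0],"gripper":[0.8,0.8,0.8,0.8]}'; python3 - <<'E'
from h import *
snap("wrist","w6"); s=bot.observe(); print(s["clock"],s["ee_pos"],s["tool_rot"])
u,v=proj("w6",[.4375,.3385,.015]); c,a=blob("w6",(u,v),"blue",60); print(u,v,c,a,atz("w6",c,.015),tri(("w6",c),("top0",(206.4,269))))
E
```

```text
clock: 8.15
ee_pos: [0.4077, 0.3462, 0.1288]
tool_rot: [1.0, 0.003, 0.001, -0.004]
force: [0.3, 1.4, -0.4]
finger_gap: 0.802
gripper_force: 0.0
clock: 8.48
ee_pos: [0.4091, 0.338, 0.0859]
tool_rot: [1.0, -0.001, -0.002, 0.001]
force: [-0.2, -0.2, 1.7]
finger_gap: 0.8
gripper_force: 0.0
8.5333 [0.41011665 0.33881202 0.08737105] [ 9.99999394e-01 -9.61529111e-04 -5.10142692e-04  1.61942074e-04]
320.24801214134266 204.2077041438382 [320.96051025 203.90220642] [61.7 63.1] [0.43766747 0.33811503 0.015     ] (array([0.43628817, 0.33816906, 0.0088858 ]), [0.1, 0.1])
```

```bash
python3 -m jog '{"slide":[[27.5,-0.7,-20],[27.5,-0.7,-50],[27.5,-0.7,-70],[27.5,-0.7,-83],[27.5,-0.7,-83],[27.5,-0.7,-83],[27.5,-0.7,-83]],"roll":[0,0,0,0,0,0,0],"gripper":[0.7,0.6,0.6,0.6,0.6,0.6,0.6]}'; python3 -m jog '{"slide":[[0,0,0],[0,0,0],[0,0,0],[0,0,0],[0,0,0]],"roll":[0,0,0,0,0],"gripper":[0.45,0.3,0.3,0.3,0.3]}' 25
```

```text
clock: 9.12
ee_pos: [0.4384, 0.3392, 0.0064]
tool_rot: [1.0, -0.001, 0.001, -0.001]
force: [1.1, -0.3, -0.7]
finger_gap: 0.596
gripper_force: 0.0
clock: 9.53
ee_pos: [0.4384, 0.3392, 0.0066]
tool_rot: [1.0, -0.001, 0.001, -0.001]
force: [-0.6, -0.3, 4.7]
finger_gap: 0.423
gripper_force: 24.4
```

```bash
python3 -m jog '{"slide":[[0,0,15],[0,0,55],[0,0,95],[0,0,135],[0,-5,175],[20,-30,215],[45,-60,225],[70,-90,225]],"roll":[0,0,0,0,0,0,0,0],"gripper":[0.3,0.3,0.3,0.3,0.3,0.3,0.3,0.3]}'; python3 -m jog '{"slide":[[20,-35,0],[45,-70,0],[70,-105,0],[70,-125,0],[70,-125,0],[70,-125,0],[70,-125,0]],"roll":[0,0,0,0,0,0,0],"gripper":[0.3,0.3,0.3,0.3,0.3,0.3,0.3]}'; python3 - <<'E'
from h import *
snap("wrist","w7"); s=bot.observe(); print(s["clock"],s["ee_pos"],s["tool_rot"])
u,v=proj("w7",[.608,.12,.141]); c,a=blob("w7",(u,v),"black",60); print(u,v,c,a,atz("w7",c,.141))
p=s["ee_pos"]; u,v=proj("w7",p+[0,0,.009]); c,a=blob("w7",(u,v),"blue",60); print(c,a,atz("w7",c,p[2]+.0085)-p)
p=[.4101,.3388,.0874]
E
```

```text
clock: 10.2
ee_pos: [0.5069, 0.2534, 0.2357]
tool_rot: [1.0, 0.002, 0.005, -0.002]
force: [2.0, 0.6, 0.1]
finger_gap: 0.422
gripper_force: 25.1
clock: 10.78
ee_pos: [0.5746, 0.1272, 0.2301]
tool_rot: [1.0, -0.0, 0.0, -0.0]
force: [-0.7, 0.3, -0.1]
finger_gap: 0.423
gripper_force: 25.1
10.8333 [0.57445124 0.12785676 0.23008134] [ 9.99999674e-01  5.65698754e-04  2.83384311e-04 -5.02022917e-04]
334.1544358599103 189.55872974217436 [333.63635254 189.47930908] [53.5 54.9] [0.6080464  0.12030063 0.141     ]
[321.9291687  325.77468872] [82.5 91.6] [-0.00038384 -0.00091509  0.0085    ]
```

View pics/w7.png

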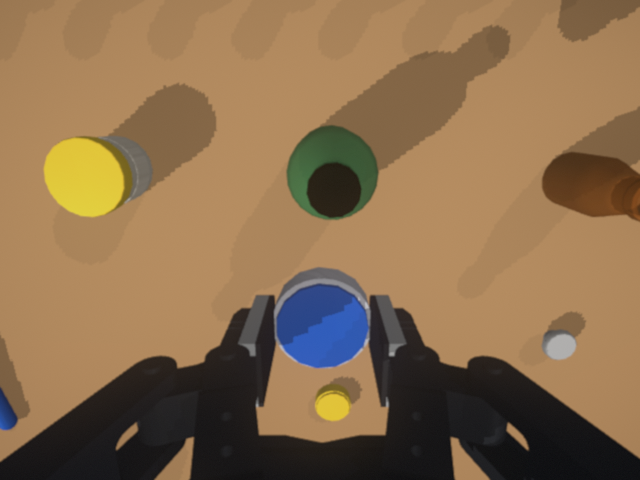

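The blue cap is held level at (322,326). The black stopper is seated in the green neck at (334,190).

```bash
python3 -m jog '{"slide":[[20,-5,-20],[33.8,-7.1,-40],[33.8,-7.1,-60],[33.8,-7.1,-70],[33.8,-7.1,-70],[33.8,-7.1,-70],[33.8,-7.1,-70],[33.8,-7.1,-70]],"roll":[0,0,0,0,0,0,0,0],"gripper":[0.3,0.3,0.3,0.3,0.3,0.3,0.3,0.3]}'
```

```text
clock: 11.5
ee_pos: [0.6095, 0.1196, 0.1612]
tool_rot: [1.0, -0.0, 0.001, -0.0]
force: [0.2, -0.8, -0.6]
finger_gap: 0.423
gripper_force: 25.1
```

```bash
python3 -m jog '{"slide":[[-1,1,-4],[-1,1,-8],[-1,1,-8],[-1,1,-8]],"roll":[0,0,0,0],"gripper":[0.3,0.3,0.3,0.3]}';python3 -c "
from h import *
for i in range(3): print(bot.observe()['ee_pos']);"
```

```text
clock: 11.83
ee_pos: [0.6075, 0.1197, 0.1512]
tool_rot: [1.0, -0.001, -0.0, 0.0]
force: [-0.5, -0.5, -0.9]
finger_gap: 0.422
gripper_force: 25.1
[0.60753061 0.11970669 0.15120904]
[0.60753061 0.11970669 0.15120904]
[0.60753061 0.11970669 0.15120904]
```

```bash
python3 -m jog '{"slide":[[0.5,0.5,-3],[0.5,0.5,-6],[0.5,0.5,-6]],"roll":[0,0,0],"gripper":[0.3,0.3,0.3]}'; python3 -m jog '{"slide":[[0,0,-2],[0,0,-4],[0,0,-6],[0,0,-6]],"roll":[0,0,0,0],"gripper":[0.3,0.3,0.3,0.3]}'
```

```text
clock: 12.08
ee_pos: [0.6079, 0.1202, 0.1447]
tool_rot: [1.0, -0.001, -0.001, 0.0]
force: [-0.7, -0.6, 0.2]
finger_gap: 0.42
gripper_force: 25.1
clock: 12.42
ee_pos: [0.6081, 0.1202, 0.1389]
tool_rot: [1.0, -0.001, -0.0, 0.0]
force: [-0.2, -0.7, -0.2]
finger_gap: 0.42
gripper_force: 25.2
```

```bash
python3 -m jog '{"slide":[[0,0,-1],[0,0,-1.5],[0,0,-1.5]],"roll":[0,0,0],"gripper":[0.3,0.3,0.3]}'
```

```text
clock: 12.67
ee_pos: [0.6086, 0.1204, 0.1388]
tool_rot: [1.0, -0.001, 0.0, 0.0]
force: [-1.3, -0.4, 3.8]
finger_gap: 0.424
gripper_force: 25.5
```

Contact at the expected height, so I'll release and look.

```bash
python3 -m jog '{"slide":[[0,0,0.5],[0,0,0.5],[0,0,0.5],[0,0,0.5],[0,0,20],[0,0,60],[-20,0,80],[-29,0,80]],"roll":[0,0,0,0,0,0,0,0],"gripper":[0.5,0.6,0.7,0.8,0.8,0.8,0.8,0.8]}'; python3 -m jog '{"slide":[[0,0,0],[0,0,0]],"roll":[0,0],"gripper":[0.8,0.8]}'; python3 - <<'E'
from h import *
snap("wrist","w8"); s=bot.observe(); print(s["clock"],s["ee_pos"],s["tool_rot"])
u,v=proj("w8",[.608,.12,.147]); c,a=blob("w8",(u,v),"blue",60); print(u,v,c,a,atz("w8",c,.147))
crop("w8",int(u)-75,int(v)-75,150,150,3,"c5")
E
```

```text
clock: 13.33
ee_pos: [0.5811, 0.1217, 0.2232]
tool_rot: [1.0, -0.001, 0.004, -0.001]
force: [-0.6, 0.3, 0.2]
finger_gap: 0.801
gripper_force: 0.0
clock: 13.5
ee_pos: [0.5788, 0.12, 0.2174]
tool_rot: [1.0, -0.001, -0.0, 0.0]
force: [-0.2, -0.1, -0.5]
finger_gap: 0.802
gripper_force: 0.0
13.55 [0.57890911 0.11983728 0.21676529] [ 9.99999297e-01 -7.55884205e-04 -8.05093252e-04  4.32668263e-04]
321.49930679191885 203.25416375260187 [320.81936646 203.07102966] [62.1 63. ] [0.60810084 0.12036578 0.147     ]
```

View pics/c5.png

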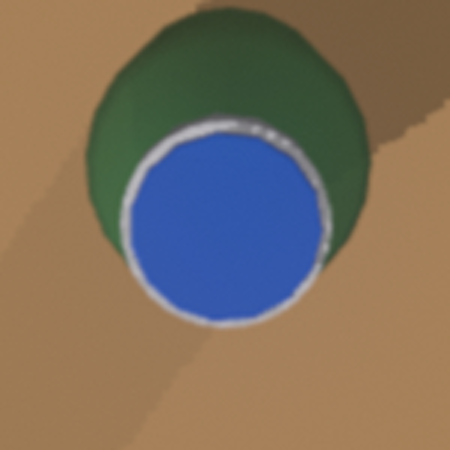

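The blue cap sits level and centred on the green bottle, with its disc at crop (229,228). Next, the grey stopper.

```bash
python3 -m jog '{"slide":[[-30,-25,0],[-60,-50,0],[-90,-75,0],[-120,-100,0],[-150,-130,0],[-177,-165,0],[-177,-200,-20],[-177,-229,-50]],"roll":[0,0,0,0,0,0,0,0],"gripper":[0.7,0.7,0.7,0.7,0.7,0.7,0.7,0.7]}'; python3 -m jog '{"slide":[[0,0,-35],[0,0,-70],[0,0,-75],[0,0,-75],[0,0,-75]],"roll":[0,0,0,0,0],"gripper":[0.7,0.7,0.7,0.7,0.7]}'; python3 - <<'E'
from h import *
snap("wrist","w9"); s=bot.observe(); print(s["clock"],s["ee_pos"],s["tool_rot"])
u,v=proj("w9",[.430,-.109,.02]); c,a=blob("w9",(u,v),"grey",60); print(u,v,c,a,atz("w9",c,.018),tri(("w9",c),("top0",(418.6,276.4)),("scene0",(244.4,217.5))))
crop("w9",int(u)-75,int(v)-75,150,150,3,"c6")
E
```

```text
clock: 14.22
ee_pos: [0.4029, -0.1114, 0.1699]
tool_rot: [1.0, -0.002, 0.003, 0.002]
force: [1.4, -0.1, 0.5]
finger_gap: 0.698
gripper_force: 0.0
clock: 14.63
ee_pos: [0.403, -0.1078, 0.0941]
tool_rot: [1.0, -0.0, -0.0, -0.0]
force: [0.8, 0.2, 1.1]
finger_gap: 0.7
gripper_force: 0.0
14.6833 [ 0.40390235 -0.10792694  0.09494119] [ 9.99999286e-01 -3.20381306e-04  1.12701233e-03  2.35809340e-04]
323.7008004051556 205.94445820907907 [324.8510437  205.36437988] [56.6 57.3] [ 0.42988541 -0.10964376  0.018     ] (array([ 0.42842093, -0.10958991,  0.01643944]), [1.1, 0.8, 0.6])
```

View pics/c6.png

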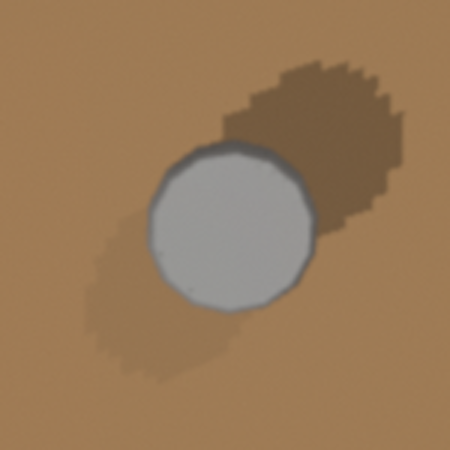

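The crop shows the grey stopper upright, plug down, with its top at crop (232,230).

```bash
python3 -m jog '{"slide":[[25.5,-1.7,-20],[25.5,-1.7,-50],[25.5,-1.7,-75],[25.5,-1.7,-88],[25.5,-1.7,-88],[25.5,-1.7,-88]],"roll":[0,0,0,0,0,0],"gripper":[0.7,0.6,0.5,0.5,0.5,0.5]}'; python3 -m jog '{"slide":[[0,0,0],[0,0,0],[0,0,0],[0,0,0],[0,0,0]],"roll":[0,0,0,0,0],"gripper":[0.4,0.2,0.2,0.2,0.2]}' 25;  python3 -m jog '{"slide":[[0,0,15],[0,0,55],[0,0,95],[0,0,135],[0,0,175],[30,0,180],[70,0,180],[110,0,180]],"roll":[0,0,0,0,0,0,0,0],"gripper":[0.2,0.2,0.2,0.2,0.2,0.2,0.2,0.2]}'; python3 -m jog '{"slide":[[25,5,0],[25,11,0],[25,11,0],[25,11,0],[25,11,0]],"roll":[0,0,0,0,0],"gripper":[0.2,0.2,0.2,0.2,0.2]}'; python3 - <<'E'
from h import *
snap("wrist","w10"); s=bot.observe(); print(s["clock"],s["ee_pos"],s["tool_rot"])
u,v=proj("w10",[.5942,-.096,.104]).astype(int); print(u,v); crop("w10",u-60,v-60,120,120,5,"c7")
p=s["ee_pos"]; u,v=proj("w10",p+[0,0,.012]); c,a=blob("w10",(u,v),"grey",50); print(c,a,atz("w10",c,p[2]+.012)-p)
E
```

```text
clock: 15.18
ee_pos: [0.4293, -0.1097, 0.0069]
tool_rot: [1.0, -0.0, 0.001, 0.0]
force: [-0.1, 0.1, 0.8]
finger_gap: 0.505
gripper_force: 0.0
clock: 15.6
ee_pos: [0.4299, -0.11, 0.0077]
tool_rot: [1.0, -0.001, 0.002, 0.001]
force: [-0.7, 0.1, 6.3]
finger_gap: 0.35
gripper_force: 24.5
clock: 16.27
ee_pos: [0.5398, -0.1104, 0.1891]
tool_rot: [1.0, -0.001, 0.003, 0.001]
force: [-0.1, -0.3, -0.5]
finger_gap: 0.354
gripper_force: 25.0
clock: 16.68
ee_pos: [0.5615, -0.0993, 0.186]
tool_rot: [1.0, -0.001, -0.0, 0.0]
force: [-0.6, -0.0, 0.0]
finger_gap: 0.35
gripper_force: 25.0
16.7333 [ 0.56156765 -0.09944616  0.18600438] [ 9.99999149e-01 -1.19387817e-03 -2.34801136e-04  4.70424189e-04]
315 192
[321.87597656 325.46121216] [82.8 84.5] [ 1.55333569e-03 -3.10404693e-05  1.20000000e-02]
```

View pics/c7.png

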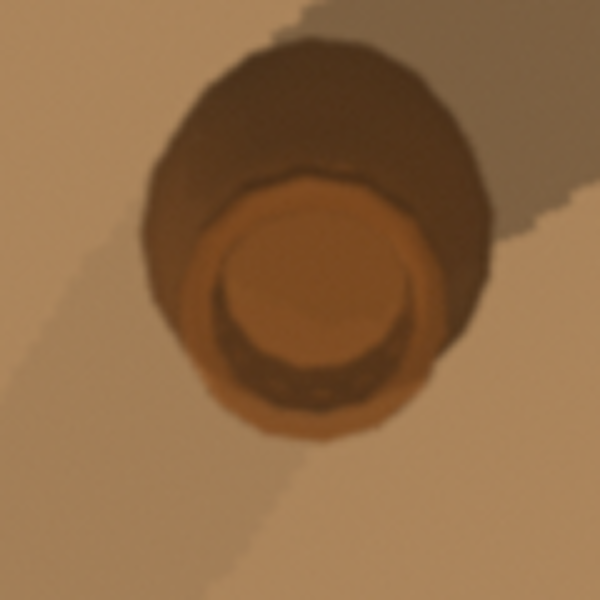

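The amber rim in the crop has its outer edge at x 180–446, y 177–440, centred at about (313,308). That is pixel (317.2,193.2) in w10.

```bash
python3 - <<'E'
from h import *
print(tri(("w3",(577.8,158.6)),("w10",(317.2,193.2))),atz("w10",(317.2,193.2),.104))
E
```

```text
(array([ 0.59375349, -0.09687443,  0.10142086]), [0.2, 0.2]) [ 0.59404143 -0.09692951  0.104     ]
```

```bash
python3 -m jog '{"slide":[[20,2.5,-10],[32.6,2.5,-30],[32.6,2.5,-55],[32.6,2.5,-66],[32.6,2.5,-66],[32.6,2.5,-66],[32.6,2.5,-66]],"roll":[0,0,0,0,0,0,0],"gripper":[0.2,0.2,0.2,0.2,0.2,0.2,0.2]}'; python3 -m jog '{"slide":[[0,0,-3],[0,0,-6],[0,0,-6]],"roll":[0,0,0],"gripper":[0.2,0.2,0.2]}'
```

```text
clock: 17.32
ee_pos: [0.5959, -0.0966, 0.1211]
tool_rot: [1.0, -0.001, 0.001, 0.0]
force: [0.1, 0.7, 0.5]
finger_gap: 0.354
gripper_force: 25.0
clock: 17.57
ee_pos: [0.5953, -0.0963, 0.1139]
tool_rot: [1.0, -0.001, 0.0, 0.0]
force: [-0.0, 0.3, -0.6]
finger_gap: 0.352
gripper_force: 25.0
```

```bash
python3 -m jog '{"slide":[[-1,-0.5,-4],[-1,-0.5,-8],[-1,-0.5,-11],[-1,-0.5,-14],[-1,-0.5,-15],[-1,-0.5,-15]],"roll":[0,0,0,0,0,0],"gripper":[0.2,0.2,0.2,0.2,0.2,0.2]}'; python3 -m jog '{"slide":[[0,0,-1],[0,0,-2],[0,0,-2]],"roll":[0,0,0],"gripper":[0.2,0.2,0.2]}'
```

```text
clock: 18.07
ee_pos: [0.5947, -0.0968, 0.0989]
tool_rot: [1.0, -0.001, 0.0, 0.0]
force: [-0.0, -0.4, 3.0]
finger_gap: 0.353
gripper_force: 25.2
clock: 18.32
ee_pos: [0.596, -0.0968, 0.0989]
tool_rot: [1.0, -0.001, 0.002, 0.0]
force: [-2.4, 0.3, 11.3]
finger_gap: 0.352
gripper_force: 25.7
```

Seated on contact at 98.9 mm (98.3 expected). Release, look, then move on to the red cap.

```bash
python3 -m jog '{"slide":[[0,0,1.5],[0,0,1.5],[0,0,1.5],[0,0,1.5],[0,0,20],[0,0,60],[-20,0,80],[-29,0,80]],"roll":[0,0,0,0,0,0,0,0],"gripper":[0.45,0.6,0.7,0.8,0.8,0.8,0.8,0.8]}'; python3 -m jog '{"slide":[[0,0,0],[0,0,0]],"roll":[0,0],"gripper":[0.8,0.8]}'; python3 - <<'E'
from h import *
snap("wrist","w11"); s=bot.observe(); print(s["clock"],s["ee_pos"])
u,v=proj("w11",[.594,-.097,.111]); c,a=blob("w11",(u,v),"grey",60); print(u,v,c,a,atz("w11",c,.109))
crop("w11",int(u)-75,int(v)-75,150,150,3,"c8")
E
```

```text
clock: 18.98
ee_pos: [0.5675, -0.0969, 0.1813]
tool_rot: [1.0, -0.001, 0.004, 0.001]
force: [0.3, 0.1, -0.5]
finger_gap: 0.8
gripper_force: 0.0
clock: 19.15
ee_pos: [0.5646, -0.0968, 0.1758]
tool_rot: [1.0, -0.001, -0.001, 0.0]
force: [-0.0, 0.5, -0.6]
finger_gap: 0.801
gripper_force: 0.0
19.2 [ 0.56474885 -0.09670329  0.17533371]
321.8233352758143 204.98868689123975 [321.54025269 203.26612854] [59.6 60.1] [ 0.59449019 -0.09684984  0.109     ]
```

View pics/c8.png

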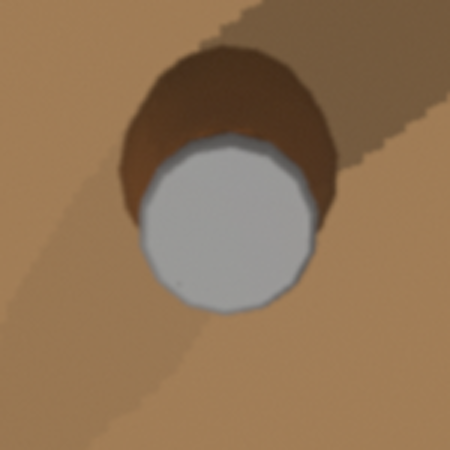

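The grey stopper sits level in the amber neck, with its top at crop (228,228). Next, the red cap.

```bash
python3 -m jog '{"slide":[[-35,10,20],[-70,25,20],[-100,50,20],[-125,80,20],[-150,110,10],[-150,150,0],[-150,185,-10],[-150,205,-30]],"roll":[0,0,0,0,0,0,0,0],"gripper":[0.8,0.8,0.8,0.8,0.8,0.8,0.8,0.8]}'; python3 -m jog '{"slide":[[0,0,-30],[0,0,-58],[0,0,-58],[0,0,-58],[0,0,-58]],"roll":[0,0,0,0,0],"gripper":[0.8,0.8,0.8,0.8,0.8]}'; python3 - <<'E'
from h import *
snap("wrist","w12"); s=bot.observe(); print(s["clock"],s["ee_pos"],s["tool_rot"])
u,v=proj("w12",[.444,.108,.015]); c,a=blob("w12",(u,v),"red",60); print(u,v,c,a,atz("w12",c,.015),tri(("w12",c),("top0",(314.8,267.6)),("scene0",(333,219))))
E
```

```text
clock: 19.87
ee_pos: [0.4162, 0.1129, 0.1471]
tool_rot: [1.0, 0.001, 0.002, -0.001]
force: [1.6, 0.1, -0.1]
finger_gap: 0.802
gripper_force: 0.0
clock: 20.28
ee_pos: [0.4162, 0.1085, 0.0892]
tool_rot: [1.0, -0.001, 0.0, -0.0]
force: [0.6, 0.9, 0.5]
finger_gap: 0.798
gripper_force: 0.0
20.3333 [0.41675322 0.10852492 0.08981152] [ 9.99998810e-01 -1.10819629e-03  1.02311465e-03 -3.25398872e-04]
322.4778327700056 204.33808076898814 [321.50378418 203.41427612] [60.3 61.5] [0.44451692 0.10853299 0.015     ] (array([0.44335906, 0.10864381, 0.01054481]), [0.2, 0.7, 0.7])
```

```bash
python3 -m jog '{"slide":[[27.8,0,-20],[27.8,0,-50],[27.8,0,-70],[27.8,0,-84],[27.8,0,-84],[27.8,0,-84]],"roll":[0,0,0,0,0,0],"gripper":[0.7,0.6,0.6,0.6,0.6,0.6]}'; python3 -m jog '{"slide":[[0,0,0],[0,0,0],[0,0,0],[0,0,0],[0,0,0]],"roll":[0,0,0,0,0],"gripper":[0.45,0.3,0.3,0.3,0.3]}' 25; python3 -m jog '{"slide":[[0,0,15],[0,0,55],[0,0,95],[0,0,135],[0,-20,175],[20,-50,195],[40,-80,195],[60,-110,195]],"roll":[0,0,0,0,0,0,0,0],"gripper":[0.3,0.3,0.3,0.3,0.3,0.3,0.3,0.3]}'; python3 -m jog '{"slide":[[25,-35,0],[50,-70,0],[57,-95,0],[57,-95,0],[57,-95,0],[57,-95,0]],"roll":[0,0,0,0,0,0],"gripper":[0.3,0.3,0.3,0.3,0.3,0.3]}'; python3 - <<'E'
from h import *
snap("wrist","w13"); s=bot.observe(); print(s["clock"],s["ee_pos"],s["tool_rot"])
u,v=proj("w13",[.5945,-.097,.109]); c,a=blob("w13",(u,v),"grey",40); print(u,v,c,a,atz("w13",c,.109))
p=s["ee_pos"]; u,v=proj("w13",p+[0,0,.009]); c,a=blob("w13",(u,v),"red",60); print(c,a,atz("w13",c,p[2]+.0085)-p)
E
```

```text
clock: 20.83
ee_pos: [0.4442, 0.1082, 0.0056]
tool_rot: [1.0, -0.001, 0.001, -0.0]
force: [-0.5, 0.4, 0.5]
finger_gap: 0.595
gripper_force: 0.0
clock: 21.25
ee_pos: [0.4449, 0.1086, 0.0065]
tool_rot: [1.0, -0.001, 0.002, -0.0]
force: [-0.7, -0.9, 7.0]
finger_gap: 0.415
gripper_force: 24.8
clock: 21.92
ee_pos: [0.5055, -0.0031, 0.2034]
tool_rot: [1.0, -0.0, 0.004, 0.001]
force: [0.8, 1.1, 0.1]
finger_gap: 0.417
gripper_force: 25.2
clock: 22.42
ee_pos: [0.56, -0.0959, 0.2001]
tool_rot: [1.0, -0.001, 0.0, -0.0]
force: [0.2, 1.5, -0.8]
finger_gap: 0.414
gripper_force: 25.2
22.4667 [ 0.55992719 -0.0951206   0.20012087] [ 9.99999924e-01  1.90027059e-04  1.59326178e-04 -3.00936477e-04]
323.6516840148676 186.944229424525 [323.33081055 187.10960388] [54.2 54.7] [ 0.59440305 -0.09681285  0.109     ]
[321.77163696 325.1897583 ] [82.9 90.9] [-0.0002153  -0.00090065  0.0085    ]
```

View pics/w13.png

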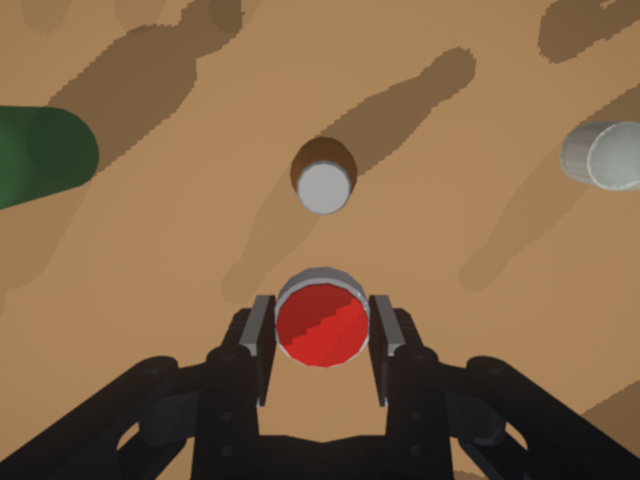

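The red cap is held level at (322,325) and the grey stopper is seated at (323,187).

```bash
python3 -m jog '{"slide":[[20,-1,-20],[34,-1,-40],[34,-1,-60],[34,-1,-73],[34,-1,-73],[34,-1,-73],[34,-1,-73]],"roll":[0,0,0,0,0,0,0],"gripper":[0.3,0.3,0.3,0.3,0.3,0.3,0.3]}'; python3 -m jog '{"slide":[[0,0,-4],[0,0,-7],[0,0,-7]],"roll":[0,0,0],"gripper":[0.3,0.3,0.3]}'
```

```text
clock: 23.05
ee_pos: [0.5947, -0.0972, 0.128]
tool_rot: [1.0, -0.0, 0.001, 0.0]
force: [0.6, -0.3, 0.5]
finger_gap: 0.413
gripper_force: 25.2
clock: 23.3
ee_pos: [0.594, -0.0978, 0.1197]
tool_rot: [1.0, -0.001, -0.0, 0.0]
force: [-0.8, -0.1, 0.2]
finger_gap: 0.416
gripper_force: 25.2
```

Seated TCP height should be about 106.5 mm.

```bash
python3 -m jog '{"slide":[[0.2,0.8,-3],[0.2,0.8,-6],[0.2,0.8,-6]],"roll":[0,0,0],"gripper":[0.3,0.3,0.3]}'; python3 -m jog '{"slide":[[0,0,-2],[0,0,-4],[0,0,-6],[0,0,-7],[0,0,-7]],"roll":[0,0,0,0,0],"gripper":[0.3,0.3,0.3,0.3,0.3]}'
```

```text
clock: 23.55
ee_pos: [0.594, -0.0968, 0.113]
tool_rot: [1.0, -0.001, -0.001, -0.0]
force: [-0.4, -0.0, -0.0]
finger_gap: 0.417
gripper_force: 25.2
clock: 23.97
ee_pos: [0.5946, -0.0969, 0.1068]
tool_rot: [1.0, -0.001, 0.0, 0.0]
force: [-1.0, 0.0, 0.4]
finger_gap: 0.415
gripper_force: 25.3
```

```bash
python3 -m jog '{"slide":[[0,0,-1],[0,0,-1.5],[0,0,-1.5]],"roll":[0,0,0],"gripper":[0.3,0.3,0.3]}'; python3 -m jog '{"slide":[[0,0,0.5],[0,0,0.5],[0,0,0.5],[0,0,0.5],[0,0,20],[0,0,60],[-20,0,80],[-29,0,80]],"roll":[0,0,0,0,0,0,0,0],"gripper":[0.5,0.6,0.7,0.8,0.8,0.8,0.8,0.8]}'; python3 -m jog '{"slide":[[0,0,0],[0,0,0]],"roll":[0,0],"gripper":[0.8,0.8]}'; python3 - <<'E'
from h import *
snap("wrist","w14"); s=bot.observe(); print(s["clock"],s["ee_pos"])
u,v=proj("w14",[.594,-.097,.115]); c,a=blob("w14",(u,v),"red",60); print(u,v,c,a,atz("w14",c,.115)); ur=(int(u),int(v))
snap("top","top1"); snap("scene","scene1")
for n,b in(("red",(.594,-.097,.115)),("blue",(.608,.1203,.147))):
    ct,_=blob("top1",proj("top1",b),n,15); cs,_=blob("scene1",proj("scene1",b),n,15); print(n,tri(("top1",ct),("scene1",cs)))
def t(tag,u,v,w,h,k): return cv2.resize(cv2.imread(f"pics/{tag}.png")[v-h//2:v+h//2,u-w//2:u+w//2],(int(w*k),int(h*k)),interpolation=cv2.INTER_CUBIC)
cv2.imwrite("pics/c9.png",np.vstack([np.hstack([t("w14",*ur,140,120,2.5),t("scene1",300,250,140,120,2.5)]),cv2.resize(cv2.imread("pics/top1.png")[140:300],(700,175))]))
E
```

```text
clock: 24.22
ee_pos: [0.5953, -0.0969, 0.1067]
tool_rot: [1.0, -0.001, 0.001, 0.0]
force: [-1.4, -0.4, 6.8]
finger_gap: 0.418
gripper_force: 25.8
clock: 24.88
ee_pos: [0.5675, -0.0971, 0.19]
tool_rot: [1.0, -0.001, 0.004, 0.001]
force: [0.6, 0.6, 0.7]
finger_gap: 0.799
gripper_force: 0.0
clock: 25.05
ee_pos: [0.5646, -0.0971, 0.1844]
tool_rot: [1.0, -0.001, -0.001, 0.0]
force: [0.6, -0.9, -0.4]
finger_gap: 0.799
gripper_force: 0.0
25.1 [ 0.56479028 -0.09693873  0.18388756]
321.31750707041806 203.26773077183347 [321.46640015 201.6182251 ] [61.8 62.8] [ 0.59489914 -0.09708156  0.115     ]
red (array([ 0.59128023, -0.09827314,  0.11019141]), [0.6, 0.6])
blue (array([0.6068906 , 0.12018531, 0.14338945]), [0.2, 0.2])
```

View pics/c9.png

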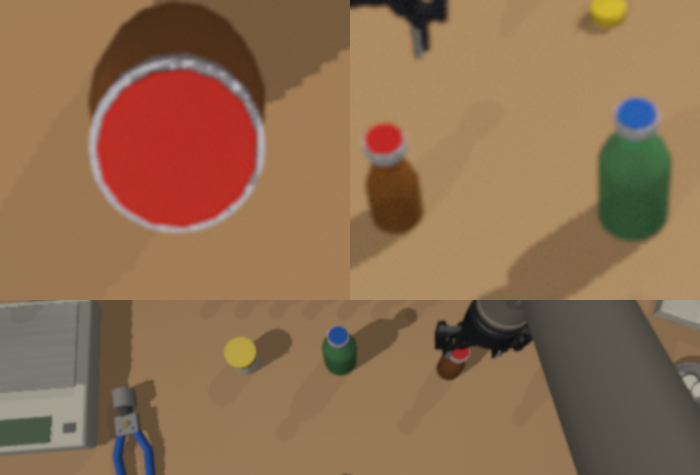

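The wrist tile (top left) shows the red cap level at (178,145). In the scene tile (top right) both bottles stand upright and capped, amber at (385,145) and green at (636,118). The gripper is clear of everything, so I'm handing in.

```bash
python3 -m jog '{"slide":[[0,0,20],[0,0,40],[0,0,40],[0,0,40]],"roll":[0,0,0,0],"gripper":[0.8,0.8,0.8,0.8]}' && python3 -c "from plant import bot; print(bot.sign_off())"
```

```text
clock: 25.53
ee_pos: [0.5663, -0.0968, 0.2252]
tool_rot: [1.0, -0.001, 0.001, -0.0]
force: [0.7, -0.0, -0.4]
finger_gap: 0.798
gripper_force: 0.0
the job is handed in; nothing more can be done
None
```

Both bottles are stoppered and capped (black stopper and blue cap on the green one, grey stopper and red cap on the amber one), each measured level and centred to about 1 mm by the wrist camera, and the job was handed in at about 25.5 s; sign-off returned no verdict.

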